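# Seat the blue slide carrier on the imager's three-ball stage

## Robot

A 6-joint arm with a two-finger parallel gripper is mounted at the origin on the work surface. World frame = base frame: x ahead of the robot, y to its left, z up, the work surface at z = 0. Lengths are in m, angles in rad, forces in N, time in s.
With the tool pointing down it reaches from about 0.2 to 0.875 m from the base axis. Payload 3.4 kg.
Tool frame: the origin (TCP) lies at the very end of the fingers, on their centre line; the grasp point (between the pads) lies 19 mm behind it; z points along the fingers, y is the direction in which the jaws open and shut (so a half turn about z gives the same grasp; the last joint's range is limited). The gripper opens to 94 mm and grips with 3 to 60 N. Pads are 16 mm wide; open, the fingers measure 119 mm over their backs; the gripper's body (75 mm by 177 mm) begins 78 mm behind the grasp point.
Start: joints at [1.013, 0.276, 1.505, -0, 1.361, -0.121], TCP at [0.243, 0.521, 0.205] pointing down, gripper open.
Joint ranges: [-2.89, 2.89], [-0.75, 2.08], [0.22, 2.7], [-1.18, 4.32], [0.11, 2.71], [-2.7, 2.7]. Speed limits (rad/s): [2.57, 2.57, 3.14, 3.14, 3.14, 3.14].

## Interface

Orientations are given as a rotation vector (axis times angle).
In Python, from plant import ctrl gives the robot as it stands.
- The arm moves only by the tool step_arm, never from a script. Its argument "series" is a list of rows, each an object of numbers: "dx", "dy", "dz": the shift along the tool's x, y, z in mm; "wx", "wy", "wz": the turn, a rotation vector about the tool's x, y, z in rad; "fingers": the opening, from 0 (shut) to 1 (fully open). A call has 1 to 8 rows; each row is the pose to reach, as a shift and turn from the pose commanded when the call began, along the tool's axes at that moment; what a row does not reach only later rows make up. A row lasts 1/10 s, in which the tool goes at most 50 mm and 8.59 degrees, less where a joint would pass 70% of its speed; a pose out of reach is approached as far as the arm can. A call with a gripper value outside its range is refused whole. The fingers move at their own pace and stop on an object; "newtons" is the grip in N (left out, the last holds). Time passes only in rows, so rows that repeat a pose let the fingers close. It gives the time, the measured TCP pose, the force and the opening at its end, in the units of the state.
- ctrl.get_state(): the state, without advancing time (a new reading comes with each control period).
- ctrl.capture(name): name is "scene" or "top" or "wrist"; returns a dict with "color" (480x640x3 uint8, blue, green, red), "intrinsics" (3x3 intrinsics, pixels), "pose" (4x4, takes a point from camera to world coordinates); the wrist camera has in their place "hand_eye" (4x4, takes a point from camera to tool coordinates, whose origin is the TCP and whose axes are the flange's). Camera axes: x right, y down, z forward; pixel columns grow to the right and rows downward; lengths in m; the calibration is good to about 2 mm. A picture is of the moment at which its call begins: read the wrist's pose just before it. There is no depth.
- ctrl.sign_off(): hands the job in, once; it reports no verdict.
The state is a dict: "time": time; "joint_positions": joint angles; "joint_velocities": joint speeds; "tau": joint torques, N m; "tcp_pos": TCP position; "tool_rot": TCP orientation; "contact_force": force on the tool from outside, world axes, zero at the start; "wrist_torque": the same for the moment, N m; "width": finger opening in m.
Only numpy, scipy, OpenCV 4.12 (cv2) and the standard library are available. Lean on these libraries where they do the work, as an engineer would, in place of code of your own. Each camera call takes 0.05 s, during which the arm holds its last target. There are 200 camera calls.

## Task

Take the slide carrier with the blue grip and set it on the three balls of the dark stage, its black arrowhead over the stage's white arrowhead. Press it down with the gripper until both sprung rollers have ridden over the rods at its ends and pull it fully home on the balls, then let go. Leave the carrier with the red grip where it is.

Things in the scene. Friction and masses are not known exactly. Their poses are not given: they have to be found in the camera images.
- blue_carrier: Slide carrier to seat, blue grip and cover slips: plate 140 (x) x 90 mm (y), top 23 mm above its feet; a 12 mm steel rod along each end, axes at x +-70, z 19 mm. Upright grip fin in the middle, 14 mm thick (x), 50 long (y), top at z 63 mm. Black arrowhead at its +x end, pointing away from the robot within 26 degrees. 0.28 to 0.46 kg. Origin: centre, at feet level (on the bench); z up.
- red_carrier: Slide carrier of the same make with red grip and red cover slips, same size and origin; stands on the other side of the stage. Not to be moved.
- stage: Fixed stage: dark base 264 (x) x 110 (y) x 12 mm, three 16 mm steel balls, centres at (48,0), (-38,28), (-38,-28), z 26 mm; they enter 28 mm wide V-grooves under the carrier. White arrowhead at its +x end. White sprung rollers, 24 mm thick, at x +-82, z 54 mm yield outwards; grey housings to x +-131, z 66 mm. Origin: centre of the underside, on the bench; yaw within 20 degrees; z up.
- seat (a point): Point on the stage's axis, 23 mm above the bench, where the carrier's origin lies when fully home; axes as the stage's. Lowered, the carrier meets the rollers with its origin about 25 mm above this point; it takes up to 15 N of push until about 11 mm above, from where the rollers press it home themselves, also if let go 6 mm or 5 degrees off.

How it is judged:
On the way:
1. the gripper holds or presses the blue carrier down past the rollers onto the balls (z of blue_carrier in the frame of stage below 0.034 m and horizontal distance between blue_carrier and stage below 0.02 m and contact force between the fingers and blue_carrier above 0.5 N), for 0.1 s.
At the end, for the whole second after the job is handed in: The blue carrier is fully home on the stage's three balls, the right way round and held down by the rollers: origin 19.5 to 27 mm above the stage's origin, within 10 mm along x and y, within 10 degrees in yaw, level within 4 degrees, at rest; the red carrier is within 25 mm of its start (z of blue_carrier in the frame of stage between 0.0195 and 0.027 m and x of blue_carrier in the frame of stage between -0.01 and 0.01 m and y of blue_carrier in the frame of stage between -0.01 and 0.01 m and angle between the x axis of blue_carrier and the x axis of stage, either way round below 0.175 rad and angle between blue_carrier's own z axis and vertical below 0.07 rad and linear speed of blue_carrier below 0.02 m/s and distance of red_carrier from where it was at the start of the episode below 0.025 m); the robot touches nothing.
It fails at once if the red carrier is moved by more than 25 mm (distance of red_carrier from where it was at the start of the episode above 0.025 m).
It also fails if it takes over 43 s, if anything falls off the work surface, if the arm or the gripper's body presses on something with over 40 N, if the wrist force passes 120 N, or if a joint passes its speed limit or range.

## Working session

There is one attempt and no reset: what is moved stays moved. The work goes in short steps, Python scripts to look and compute and a tool call to move; the robot and the scene stay as the last step left them, time stands still between calls to the robot, and variables do not carry over. Pictures are saved under pics/ and viewed, about 8 in all and at most 12, crops included, and the job is handed in when it is done.

Besides the shell and the picture viewer there is one more tool, called after "Emit:" in YAML: its name, and indented under it one key for each argument. step_arm: Moves the arm, as the interface text tells. Its arguments: {"type":"object","properties":{"series":{"type":"array","items":{"type":"object","properties":{"dx":{"type":"number"},"dy":{"type":"number"},"dz":{"type":"number"},"wx":{"type":"number"},"wy":{"type":"number"},"wz":{"type":"number"},"fingers":{"type":"number"}}}},"newtons":{"type":"number"}},"required":["series"]}

```bash
mkdir -p pics
cat > h.py <<'E'
import numpy as np, cv2
from scipy.spatial.transform import Rotation as R
from plant import ctrl
def snap(name, fn):
    s=ctrl.get_state(); c=ctrl.capture(name); cv2.imwrite('pics/'+fn,c['color'])
    if name=='wrist':
        T=np.eye(4); T[:3,:3]=R.from_rotvec(s['tool_rot']).as_matrix(); T[:3,3]=s['tcp_pos']; P=T@c['hand_eye']
    else: P=c['pose']
    np.savez('pics/'+fn[:-4]+'.npz',K=c['intrinsics'],P=P)
    return s
def px2w(fn,uv,z):
    d=np.load('pics/'+fn[:-4]+'.npz'); K,P=d['K'],d['P']
    r=P[:3,:3]@np.linalg.solve(K,[uv[0],uv[1],1.]); o=P[:3,3]
    return o+r*(z-o[2])/r[2]
def w2px(fn,p):
    d=np.load('pics/'+fn[:-4]+'.npz'); K,P=d['K'],d['P']
    q=K@(P[:3,:3].T@(np.array(p)-P[:3,3])); return q[:2]/q[2]
E
python3 - <<'E'
from h import *
s=snap('top','top1.png'); snap('scene','sc1.png'); print(s)
d=np.load('pics/top1.npz');print(d['K'],d['P'])
E
```

```text
{'time': 0.0, 'joint_positions': array([ 1.01299610e+00,  2.76573205e-01,  1.50610303e+00,  3.03275538e-05,
        1.36066788e+00, -1.21011170e-01]), 'joint_velocities': array([-0.00062274,  0.00027605,  0.00123693, -0.00082838,  0.00175828,
        0.00010152]), 'tau': array([ 1.90748826e-03, -4.04581940e+01, -2.37229604e+01,  7.00251223e-02,
        3.44868447e-02, -1.06768032e-04]), 'tcp_pos': array([0.24295178, 0.52054808, 0.20462915]), 'tool_rot': array([-6.80542645e-01, -3.06636925e+00,  2.57822562e-03]), 'contact_force': array([ 0.89652316, -0.04493144, -0.87568621]), 'wrist_torque': array([ 3.67201996e-02, -6.44060712e-02,  3.94086568e-06]), 'width': 0.09365934615810569}
[[463.51690698   0.         315.19016698]
 [  0.         463.51690698 240.40526712]
 [  0.           0.           1.        ]] [[ 0.01878496 -0.99845331  0.05232704  0.44139745]
 [-0.99981365 -0.01899187 -0.00345959  0.01617119]
 [ 0.00444802 -0.0522523  -0.99862401  1.03740738]
 [ 0.          0.          0.          1.        ]]
```

View pics/top1.png

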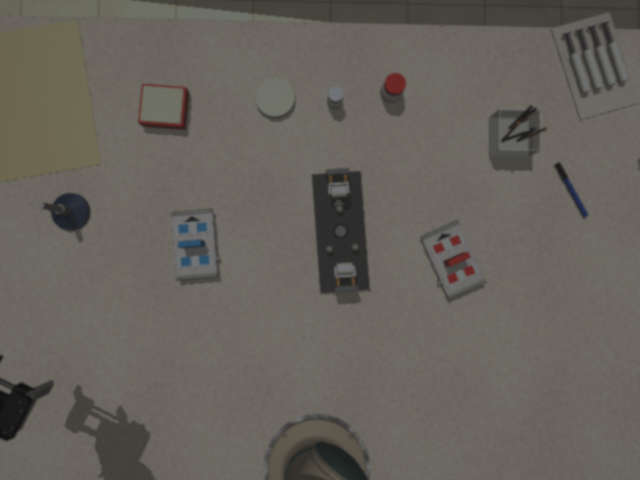

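View pics/sc1.png

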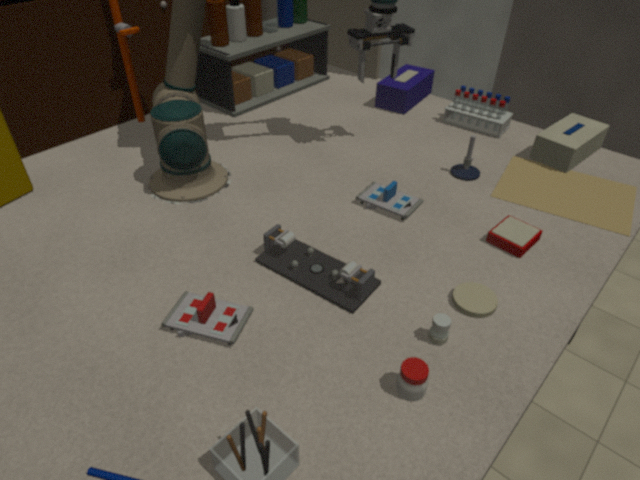

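The top view shows the blue carrier at about (195,245) with its black arrowhead at (191,219), the stage at about (340,232), and the red carrier at (453,260). I'll enlarge the blue carrier and the stage.

Run:
```python
import cv2,numpy as np
i=cv2.imread('pics/top1.png')
a=cv2.resize(i[200:290,160:230],None,fx=6,fy=6,interpolation=cv2.INTER_CUBIC)
b=cv2.resize(i[160:300,300:380],None,fx=4,fy=4,interpolation=cv2.INTER_CUBIC)
o=np.zeros((560,760,3),np.uint8);o[:540,:420]=a;o[:560,430:750]=b
cv2.imwrite('pics/crop1.png',np.clip(o*1.6,0,255).astype(np.uint8))
```

```text
(no output)
```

View pics/crop1.png

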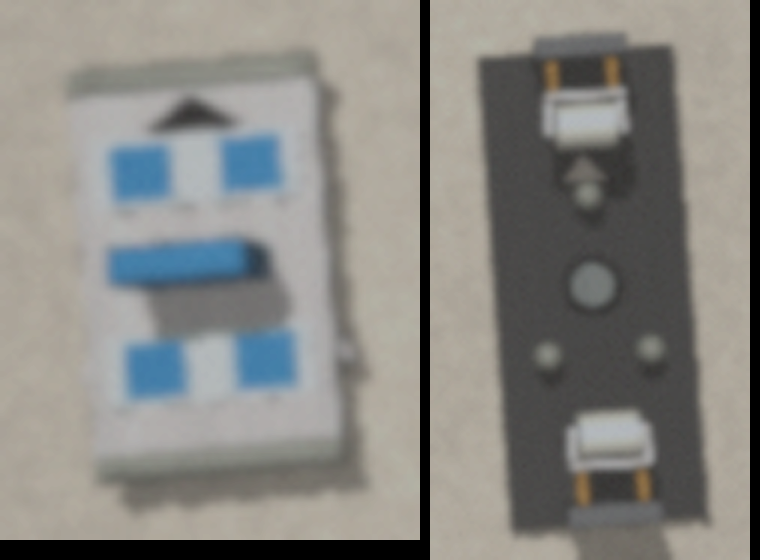

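The crop shows the carrier's corners and rods, and its arrowhead points away from the robot. On the stage, the balls are at crop (588,194), (547,355) and (651,349), with the white arrowhead at the far end.

Run:
```python
from h import *
f='top1.png'
B=[px2w(f,(300+(x-430)/4,160+y/4),.027) for x,y in [(588,194),(547,355),(651,349)]]
B=np.array(B)[:,:2]; m=np.array([[.048,0],[-.038,.028],[-.038,-.028]])
print([np.linalg.norm(B[i]-B[j]) for i,j in((0,1),(0,2),(1,2))])
a=m-m.mean(0);b=B-B.mean(0)
yaw=np.arctan2((a[:,0]*b[:,1]-a[:,1]*b[:,0]).sum(),(a*b).sum())
c,s=np.cos(yaw),np.sin(yaw); O=B.mean(0)-np.array([[c,-s],[s,c]])@m.mean(0)
print('stage',O,np.degrees(yaw))
# base corners z .012
C=np.array([px2w(f,(300+(x-430)/4,160+y/4),.012)[:2] for x,y in[(479,58),(672,46),(706,522),(513,531)]])
print('stage corners',C.mean(0),np.degrees(np.arctan2(*(C[:2].mean(0)-C[2:].mean(0))[::-1])),np.linalg.norm(C[0]-C[3]),np.linalg.norm(C[0]-C[1]))
C=np.array([px2w(f,(160+x/6,200+y/6),.022)[:2] for x,y in[(69,83),(316,62),(340,447),(97,470)]])
print('blue',C.mean(0),np.degrees(np.arctan2(*(C[:2].mean(0)-C[2:].mean(0))[::-1])),np.linalg.norm(C[0]-C[3]),np.linalg.norm(C[0]-C[1]))
F=np.array([px2w(f,(160+x/6,200+y/6),.063)[:2] for x,y in[(108,247),(247,241),(247,275),(109,284)]])
print('fin',F.mean(0),np.linalg.norm(F[0]-F[1]),np.linalg.norm(F[0]-F[3]), np.degrees(np.arctan2(*(F[0]-F[1])[::-1]))-90)
s=ctrl.get_state();M=R.from_rotvec(s['tool_rot']).as_matrix();print(M)
```

```text
[np.float64(0.09108909316800137), np.float64(0.09156078931192801), np.float64(0.056841065586530744)]
stage [ 0.51700285 -0.04342911] 4.766644882074454
stage corners [ 0.51504931 -0.04338811] 5.002538057311334 0.2633989222678387 0.10798604917605331
blue [0.48139142 0.27733807] 5.697982668165599 0.14185962957854267 0.09060928438150402
fin [0.48066354 0.27653182] 0.04866598390335893 0.012982406866562842 3.568982622084093
[[-9.06107967e-01  4.23045753e-01 -8.02138244e-04]
 [ 4.23046480e-01  9.06107026e-01 -1.31659702e-03]
 [ 1.69842322e-04 -1.53232081e-03 -9.99998812e-01]]
```

Ball spacing and carrier sizes match the given dimensions to within 2 mm. Stage: (0.516, -0.043), yaw 4.9°. Carrier: (0.481, 0.277), yaw about 5°. I'll move above the carrier and look from close by.

Emit:
step_arm:
  series:
    - {"dx":-40,"dy":-15,"dz":0,"wz":0.15}
    - {"dx":-319,"dy":-120,"dz":40,"wz":1.047}
    - {"dx":-319,"dy":-120,"dz":40,"wz":1.047}
    - {"dx":-319,"dy":-120,"dz":40,"wz":1.047}
    - {"dx":-319,"dy":-120,"dz":40,"wz":1.047}
    - {"dx":-319,"dy":-120,"dz":40,"wz":1.047}
    - {"dx":-319,"dy":-120,"dz":40,"wz":1.047}
    - {"dx":-319,"dy":-120,"dz":40,"wz":1.047}

```text
validation failed for argument at $.se...
```

Emit:
step_arm:
  series:
    - {"fingers":1}
    - {"fingers":1}
    - {"fingers":1}

```text
validation failed for argument at $.se...
```

Run:
```python
from h import *
s=snap('wrist','w1.png'); print(s['time'],s['tcp_pos'],s['joint_positions'],s['width']); print(R.from_rotvec(s['tool_rot']).as_matrix())
```

```text
0.1 [0.2430131  0.52060041 0.20473124] [ 1.01298496e+00  2.76508025e-01  1.50594009e+00 -1.67365190e-05
  1.36068616e+00 -1.21003139e-01] 0.09412650673875995
[[-9.06107967e-01  4.23045753e-01 -8.02138244e-04]
 [ 4.23046480e-01  9.06107026e-01 -1.31659702e-03]
 [ 1.69842322e-04 -1.53232081e-03 -9.99998812e-01]]
```

View pics/w1.png

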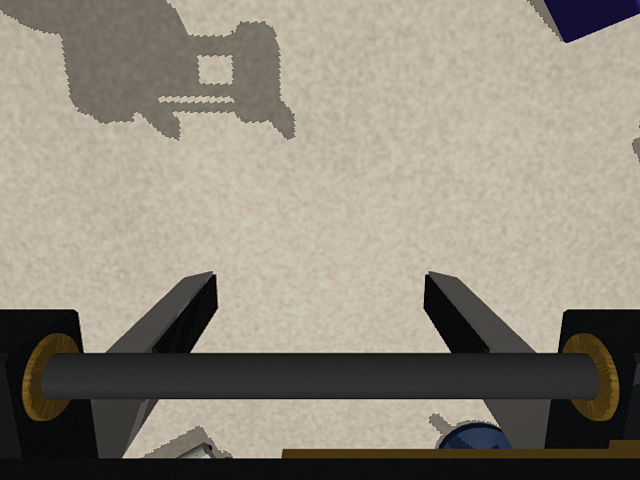

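The moves were refused. The wrist view shows only the bench, with the fingertips at about (215,275) and (430,275). I'll resend with every field filled in.

Emit:
step_arm:
  series:
    - {"dx":-319,"dy":-120,"dz":40,"wx":0,"wy":0,"wz":1.047,"fingers":1}
    - {"dx":-319,"dy":-120,"dz":40,"wx":0,"wy":0,"wz":1.047,"fingers":1}

```text
time: 0.35
tcp_pos: [0.3126, 0.45, 0.1934]
tool_rot: [1.135, 2.929, 0.0]
contact_force: [0.2, 1.2, -1.2]
width: 0.0937
```

Emit:
step_arm:
  series:
    - {"dx":-241,"dy":-14,"dz":28,"wx":0,"wy":0,"wz":0.744,"fingers":1}
    - {"dx":-241,"dy":-14,"dz":28,"wx":0,"wy":0,"wz":0.744,"fingers":1}
    - {"dx":-241,"dy":-14,"dz":28,"wx":0,"wy":0,"wz":0.744,"fingers":1}
    - {"dx":-241,"dy":-14,"dz":28,"wx":0,"wy":0,"wz":0.744,"fingers":1}
    - {"dx":-241,"dy":-14,"dz":28,"wx":0,"wy":0,"wz":0.744,"fingers":1}
    - {"dx":-241,"dy":-14,"dz":28,"wx":0,"wy":0,"wz":0.744,"fingers":1}
    - {"dx":-241,"dy":-14,"dz":28,"wx":0,"wy":0,"wz":0.744,"fingers":1}
    - {"dx":-241,"dy":-14,"dz":28,"wx":0,"wy":0,"wz":0.744,"fingers":1}

```text
time: 1.15
tcp_pos: [0.4809, 0.2784, 0.1658]
tool_rot: [-2.117, -2.32, 0.0]
contact_force: [0.2, 0.0, -0.3]
width: 0.094
```

Run:
```python
from h import *
s=snap('wrist','w2.png'); print(s['time'],s['tcp_pos'],s['joint_positions'],s['width']); print(R.from_rotvec(s['tool_rot']).as_matrix())
```

```text
1.15 [0.48087145 0.2784042  0.16578113] [3.99013788e-01 2.72482668e-01 1.61137551e+00 8.36694571e-04
 1.25834608e+00 3.07337984e-01] 0.09398072370968136
[[-9.12908361e-02  9.95823891e-01 -8.72785225e-04]
 [ 9.95824108e-01  9.12912908e-02  4.96067627e-04]
 [ 5.73673684e-04 -8.23854139e-04 -9.99999496e-01]]
```

View pics/w2.png

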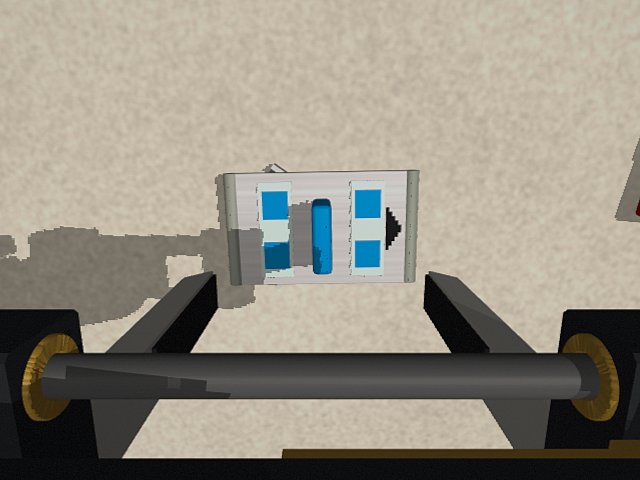

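The close view shows the plate at about (225–418, 170–285), the fin top at (312–331, 199–273), and the arrowhead pointing right, which is world +x.

Run:
```python
from h import *
f='w2.png'
g=lambda L,z:np.array([px2w(f,p,z)[:2] for p in L])
C=g([(225,174),(418,170),(414,281),(231,285)],.021)
print('plate',C.mean(0),np.degrees(np.arctan2(*(C[1:3].mean(0)-C[[0,3]].mean(0))[::-1])),[np.linalg.norm(C[i]-C[i-1]) for i in range(4)])
F=g([(312.5,199),(331,199),(331.5,273),(313.5,273)],.063)
d=F[:2].mean(0)-F[2:].mean(0)
print('fin',F.mean(0),[np.linalg.norm(F[i]-F[i-1]) for i in range(4)],np.degrees(np.arctan2(d[1],d[0])))
```

```text
plate [0.48266902 0.27813549] 6.498234644280324 [np.float64(0.08976964708717924), np.float64(0.14817165489704073), np.float64(0.08936539152880871), np.float64(0.1493690633406266)]
fin [0.48239051 0.28130557] [np.float64(0.052423799699072536), np.float64(0.012538162580971464), np.float64(0.05242449308116697), np.float64(0.012709747949258636)] 95.87347064896939
```

Emit:
step_arm:
  newtons: 40
  series:
    - {"dx":0,"dy":2,"dz":40,"wx":0,"wy":0,"wz":-0.015,"fingers":0.6}
    - {"dx":0,"dy":2,"dz":75,"wx":0,"wy":0,"wz":-0.015,"fingers":0.6}
    - {"dx":0,"dy":2,"dz":100,"wx":0,"wy":0,"wz":-0.015,"fingers":0.6}
    - {"dx":0,"dy":2,"dz":120,"wx":0,"wy":0,"wz":-0.015,"fingers":0.6}
    - {"dx":0,"dy":2,"dz":132,"wx":0,"wy":0,"wz":-0.015,"fingers":0.6}
    - {"dx":0,"dy":2,"dz":137,"wx":0,"wy":0,"wz":-0.015,"fingers":0.6}
    - {"dx":0,"dy":2,"dz":137,"wx":0,"wy":0,"wz":-0.015,"fingers":0.6}

```text
time: 1.9
tcp_pos: [0.4835, 0.2785, 0.0288]
tool_rot: [-2.1, -2.336, 0.0]
contact_force: [0.0, 0.3, 0.2]
width: 0.0564
```

Emit:
step_arm:
  newtons: 40
  series:
    - {"dx":0,"dy":0,"dz":0,"wx":0,"wy":0,"wz":0,"fingers":0}
    - {"dx":0,"dy":0,"dz":0,"wx":0,"wy":0,"wz":0,"fingers":0}
    - {"dx":0,"dy":0,"dz":0,"wx":0,"wy":0,"wz":0,"fingers":0}
    - {"dx":0,"dy":0,"dz":0,"wx":0,"wy":0,"wz":0,"fingers":0}
    - {"dx":0,"dy":0,"dz":0,"wx":0,"wy":0,"wz":0,"fingers":0}
    - {"dx":0,"dy":0,"dz":0,"wx":0,"wy":0,"wz":0,"fingers":0}

```text
time: 2.5
tcp_pos: [0.4828, 0.2777, 0.0289]
tool_rot: [-2.101, -2.334, 0.002]
contact_force: [-2.7, -0.6, 2.9]
width: 0.0138
```

Gripped: the opening is 13.8 mm against the 14 mm fin. Now lifting.

Emit:
step_arm:
  series:
    - {"dx":0,"dy":0,"dz":-15,"wx":0,"wy":0,"wz":0,"fingers":0}
    - {"dx":0,"dy":0,"dz":-45,"wx":0,"wy":0,"wz":0,"fingers":0}
    - {"dx":0,"dy":0,"dz":-85,"wx":0,"wy":0,"wz":0,"fingers":0}
    - {"dx":0,"dy":0,"dz":-120,"wx":0,"wy":0,"wz":0,"fingers":0}
    - {"dx":0,"dy":0,"dz":-130,"wx":0,"wy":0,"wz":0,"fingers":0}
    - {"dx":0,"dy":0,"dz":-130,"wx":0,"wy":0,"wz":0,"fingers":0}

```text
time: 3.1
tcp_pos: [0.4844, 0.2781, 0.1595]
tool_rot: [2.101, 2.334, 0.003]
contact_force: [-0.8, 0.9, -3.7]
width: 0.014
```

Emit:
step_arm:
  series:
    - {"dx":-15,"dy":0,"dz":0,"wx":0,"wy":0,"wz":0.005,"fingers":0}
    - {"dx":-50,"dy":-1,"dz":0,"wx":0,"wy":0,"wz":0.01,"fingers":0}
    - {"dx":-90,"dy":-3,"dz":0,"wx":0,"wy":0,"wz":0.019,"fingers":0}
    - {"dx":-130,"dy":-4,"dz":0,"wx":0,"wy":0,"wz":0.019,"fingers":0}
    - {"dx":-170,"dy":-5,"dz":0,"wx":0,"wy":0,"wz":0.019,"fingers":0}
    - {"dx":-210,"dy":-7,"dz":0,"wx":0,"wy":0,"wz":0.019,"fingers":0}
    - {"dx":-250,"dy":-8,"dz":0,"wx":0,"wy":0,"wz":0.019,"fingers":0}
    - {"dx":-290,"dy":-9,"dz":0,"wx":0,"wy":0,"wz":0.019,"fingers":0}

```text
time: 3.9
tcp_pos: [0.5029, -0.0137, 0.1561]
tool_rot: [-2.122, -2.311, 0.005]
contact_force: [-0.5, 0.2, -3.2]
width: 0.0139
```

Emit:
step_arm:
  series:
    - {"dx":-40,"dy":-2,"dz":0,"wx":0,"wy":0,"wz":0,"fingers":0}
    - {"dx":-80,"dy":-3,"dz":0,"wx":0,"wy":0,"wz":0,"fingers":0}
    - {"dx":-115,"dy":-5,"dz":0,"wx":0,"wy":0,"wz":0,"fingers":0}
    - {"dx":-139,"dy":-5,"dz":0,"wx":0,"wy":0,"wz":0,"fingers":0}
    - {"dx":-139,"dy":-5,"dz":0,"wx":0,"wy":0,"wz":0,"fingers":0}
    - {"dx":-139,"dy":-5,"dz":0,"wx":0,"wy":0,"wz":0,"fingers":0}

```text
time: 4.5
tcp_pos: [0.5101, -0.1505, 0.1564]
tool_rot: [-2.123, -2.309, 0.002]
contact_force: [-0.2, 0.1, -3.2]
width: 0.0135
```

Run:
```python
from h import *
s=snap('wrist','w3.png'); print(s['time'],s['tcp_pos'],s['width']); print(R.from_rotvec(s['tool_rot']).as_matrix())
```

```text
4.5 [ 0.51013792 -0.15050948  0.15640553] 0.013527157029576822
[[-0.08379499  0.99647141 -0.00480823]
 [ 0.99647878  0.08380773  0.00251057]
 [ 0.00290468 -0.00458093 -0.99998529]]
```

View pics/w3.png

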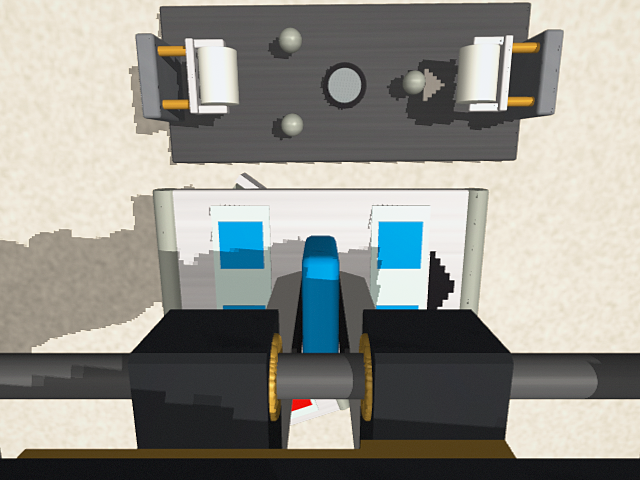

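The stage balls are at (290,40), (292,125) and (413,83), and its white arrowhead points right. The carrier's arrowhead points right too, and its far plate edge runs level from (155,190) to (488,189).

Run:
```python
from h import *
f='w3.png'
B=np.array([px2w(f,p,.0265)[:2] for p in [(413,83),(290,40),(292,125)]])
m=np.array([[.048,0],[-.038,.028],[-.038,-.028]])
print([np.linalg.norm(B[i]-B[j]) for i,j in((0,1),(0,2),(1,2))])
a=m-m.mean(0);b=B-B.mean(0)
yaw=np.arctan2((a[:,0]*b[:,1]-a[:,1]*b[:,0]).sum(),(a*b).sum())
c,s=np.cos(yaw),np.sin(yaw); O=B.mean(0)-np.array([[c,-s],[s,c]])@m.mean(0)
print('stage',O,np.degrees(yaw))
C=np.array([px2w(f,p,.012)[:2] for p in [(160,6),(529,3),(518,160),(173,162)]])
print('stage corners',C.mean(0),np.degrees(np.arctan2(*(C[1:3].mean(0)-C[[0,3]].mean(0))[::-1])),[np.linalg.norm(C[i]-C[i-1]) for i in range(4)])
tz=.1564-.0288
E=np.array([px2w(f,p,tz+.020)[:2] for p in [(154,190),(488,189)]])
d=E[1]-E[0];u=d/np.linalg.norm(d);n=np.array([-u[1],u[0]])
print('carrier',E.mean(0)-.045*n,np.linalg.norm(d),np.degrees(np.arctan2(d[1],d[0])))
```

```text
[np.float64(0.08996789012588441), np.float64(0.08961213270962791), np.float64(0.05615769717397603)]
stage [ 0.51836984 -0.04242313] 5.059505999799759
stage corners [ 0.51884772 -0.04222675] 5.159509237819577 [np.float64(0.10831379555097294), np.float64(0.2598133088886129), np.float64(0.10842606599780935), np.float64(0.26291533868660394)]
carrier [ 0.51093021 -0.15009971] 0.15013070243786883 5.013030548945561
```

Emit:
step_arm:
  series:
    - {"dx":15,"dy":2,"dz":0,"wx":0,"wy":0,"wz":-0.004,"fingers":0}
    - {"dx":45,"dy":7,"dz":0,"wx":0,"wy":0,"wz":-0.004,"fingers":0}
    - {"dx":80,"dy":12,"dz":0,"wx":0,"wy":0,"wz":-0.004,"fingers":0}
    - {"dx":107,"dy":16,"dz":10,"wx":0,"wy":0,"wz":-0.004,"fingers":0}
    - {"dx":107,"dy":16,"dz":30,"wx":0,"wy":0,"wz":-0.004,"fingers":0}
    - {"dx":107,"dy":16,"dz":50,"wx":0,"wy":0,"wz":-0.004,"fingers":0}
    - {"dx":107,"dy":16,"dz":60,"wx":0,"wy":0,"wz":-0.004,"fingers":0}
    - {"dx":107,"dy":16,"dz":60,"wx":0,"wy":0,"wz":-0.004,"fingers":0}

```text
time: 5.35
tcp_pos: [0.5172, -0.0406, 0.0974]
tool_rot: [-2.115, -2.318, 0.002]
contact_force: [-0.2, 0.2, -4.0]
width: 0.0138
```

Run:
```python
from h import *
s=snap('wrist','w4.png'); print(s['time'],s['tcp_pos'],s['width'],s['contact_force']); print(R.from_rotvec(s['tool_rot']).as_matrix())
```

```text
5.35 [ 0.51722036 -0.04061064  0.09743282] 0.013830356074882925 [-0.19763297  0.23908163 -3.97126877]
[[-0.09153188  0.99579516 -0.00373026]
 [ 0.99580079  0.09153729  0.00130624]
 [ 0.0016422  -0.00359503 -0.99999219]]
```

View pics/w4.png

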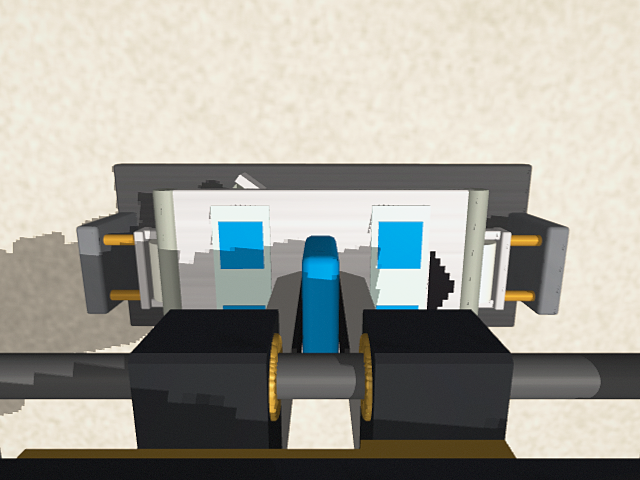

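The carrier sits symmetrically between the housings: their midpoint is column 323, the carrier's is 321. I'll shift 2 mm in y and press down in stages.

Emit:
step_arm:
  newtons: 55
  series:
    - {"dx":-2,"dy":0,"dz":8,"wx":0,"wy":0,"wz":0.003,"fingers":0}
    - {"dx":-2,"dy":0,"dz":16,"wx":0,"wy":0,"wz":0.003,"fingers":0}
    - {"dx":-2,"dy":0,"dz":21,"wx":0,"wy":0,"wz":0.003,"fingers":0}
    - {"dx":-2,"dy":0,"dz":25,"wx":0,"wy":0,"wz":0.003,"fingers":0}
    - {"dx":-2,"dy":0,"dz":29,"wx":0,"wy":0,"wz":0.003,"fingers":0}
    - {"dx":-2,"dy":0,"dz":32,"wx":0,"wy":0,"wz":0.003,"fingers":0}
    - {"dx":-2,"dy":0,"dz":32,"wx":0,"wy":0,"wz":0.003,"fingers":0}

```text
time: 6.1
tcp_pos: [0.5187, -0.0446, 0.0661]
tool_rot: [-2.122, -2.316, 0.001]
contact_force: [-1.2, -1.3, -3.5]
width: 0.0136
```

Emit:
step_arm:
  series:
    - {"dx":0,"dy":0,"dz":3,"wx":0,"wy":0,"wz":0,"fingers":0}
    - {"dx":0,"dy":0,"dz":6,"wx":0,"wy":0,"wz":0,"fingers":0}
    - {"dx":0,"dy":0,"dz":9,"wx":0,"wy":0,"wz":0,"fingers":0}
    - {"dx":0,"dy":0,"dz":11,"wx":0,"wy":0,"wz":0,"fingers":0}
    - {"dx":0,"dy":0,"dz":13,"wx":0,"wy":0,"wz":0,"fingers":0}
    - {"dx":0,"dy":0,"dz":13,"wx":0,"wy":0,"wz":0,"fingers":0}

```text
time: 6.7
tcp_pos: [0.5184, -0.0438, 0.053]
tool_rot: [-2.122, -2.314, 0.0]
contact_force: [-0.9, -1.0, -12.5]
width: 0.0136
```

Run:
```python
from h import *
s=snap('wrist','w5.png'); print(s['time'],s['tcp_pos'],s['width'],s['contact_force']); print(R.from_rotvec(s['tool_rot']).as_matrix())
```

```text
6.7 [ 0.51840107 -0.04382804  0.05300732] 0.013553298862291925 [ -0.9134117   -1.01686978 -12.45692213]
[[-0.08671603  0.99623158 -0.00172099]
 [ 0.99623216  0.08671816  0.00120274]
 [ 0.00134744 -0.00161021 -0.9999978 ]]
```

View pics/w5.png

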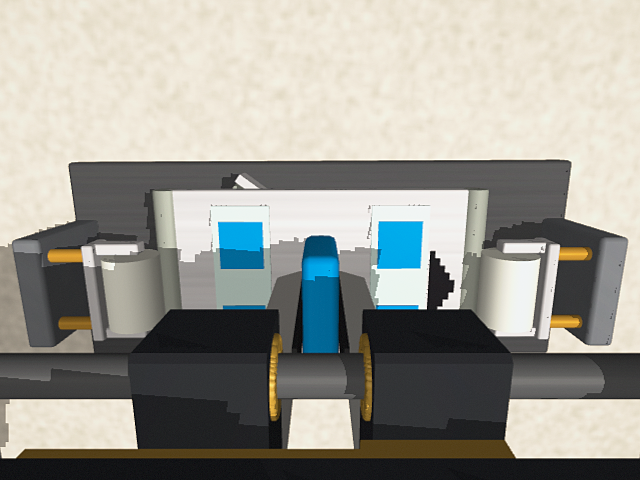

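The rollers (at about columns 130 and 508) are now over the rods and pull the carrier down with about 9 N. I'll press another 2 mm and let go.

Emit:
step_arm:
  series:
    - {"dx":0,"dy":0,"dz":1,"wx":0,"wy":0,"wz":0,"fingers":0}
    - {"dx":0,"dy":0,"dz":2,"wx":0,"wy":0,"wz":0,"fingers":0}
    - {"dx":0,"dy":0,"dz":2,"wx":0,"wy":0,"wz":0,"fingers":0}
    - {"dx":0,"dy":0,"dz":2,"wx":0,"wy":0,"wz":0,"fingers":0}

```text
time: 7.15
tcp_pos: [0.5186, -0.0435, 0.0524]
tool_rot: [-2.122, -2.314, -0.001]
contact_force: [-3.9, 3.7, 0.7]
width: 0.0138
```

Emit:
step_arm:
  series:
    - {"dx":0,"dy":0,"dz":0,"wx":0,"wy":0,"wz":0,"fingers":0.4}
    - {"dx":0,"dy":0,"dz":-1,"wx":0,"wy":0,"wz":0,"fingers":0.4}
    - {"dx":0,"dy":0,"dz":-2,"wx":0,"wy":0,"wz":0,"fingers":0.4}
    - {"dx":0,"dy":0,"dz":-2,"wx":0,"wy":0,"wz":0,"fingers":0.4}
    - {"dx":0,"dy":0,"dz":-2,"wx":0,"wy":0,"wz":0,"fingers":0.4}

```text
time: 7.65
tcp_pos: [0.5198, -0.0446, 0.0541]
tool_rot: [2.122, 2.315, 0.001]
contact_force: [0.6, 0.7, -0.1]
width: 0.0377
```

Released with no force on the tool. I'll retreat upward and sideways, then check.

Emit:
step_arm:
  series:
    - {"dx":0,"dy":0,"dz":-10,"wx":0,"wy":0,"wz":0,"fingers":0.4}
    - {"dx":0,"dy":0,"dz":-40,"wx":0,"wy":0,"wz":0,"fingers":0.4}
    - {"dx":0,"dy":0,"dz":-80,"wx":0,"wy":0,"wz":0,"fingers":0.4}
    - {"dx":-20,"dy":0,"dz":-120,"wx":0,"wy":0,"wz":0,"fingers":0.4}
    - {"dx":-40,"dy":0,"dz":-130,"wx":0,"wy":0,"wz":0,"fingers":0.4}
    - {"dx":-40,"dy":0,"dz":-130,"wx":0,"wy":0,"wz":0,"fingers":0.4}

```text
time: 8.25
tcp_pos: [0.5247, -0.0865, 0.187]
tool_rot: [2.12, 2.309, 0.003]
contact_force: [0.6, 0.4, -0.1]
width: 0.0373
```

Run:
```python
from h import *
s=snap('wrist','w6.png'); print(s['time'],s['tcp_pos'],s['width'],s['contact_force'])
```

```text
8.25 [ 0.52470562 -0.08654521  0.18700062] 0.037278415427538 [ 0.57897475  0.43393679 -0.054632  ]
```

View pics/w6.png

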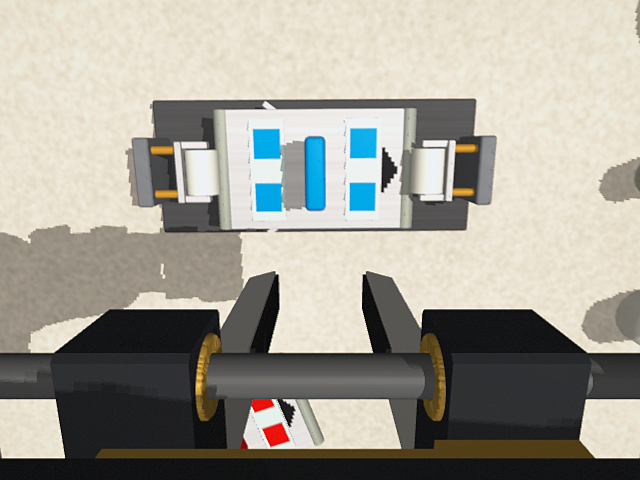

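The carrier sits centred and upright, with both rollers over its rods and the arrowheads at the same end. One numeric check, then hand in.

Run:
```python
from h import *
f='w6.png'
def q(L,z):
    C=np.array([px2w(f,p,z)[:2] for p in L]); d=C[1:3].mean(0)-C[[0,3]].mean(0)
    print(C.mean(0),np.degrees(np.arctan2(d[1],d[0])),[round(np.linalg.norm(C[i]-C[i-1]),4) for i in range(4)])
q([(152,101),(476,99),(467,230),(162,232)],.012)
q([(214,109),(417,108),(411,228),(219,229)],.044)
q([(306,136),(325,136),(324.5,210),(306.5,210)],.086)
```

```text
[ 0.51776976 -0.04179908] 5.224827718598648 [np.float64(0.1079), np.float64(0.2615), np.float64(0.1082), np.float64(0.2643)]
[ 0.51860759 -0.04182964] 5.149442130073739 [np.float64(0.0902), np.float64(0.1497), np.float64(0.0904), np.float64(0.1511)]
[ 0.51885202 -0.04124442] 4.859776073340322 [np.float64(0.0486), np.float64(0.0124), np.float64(0.0486), np.float64(0.0122)]
```

The carrier is within 1 mm and 0.4° of the stage, and the sizes fit at the seated height.

```bash
python3 -c "
from plant import ctrl
print(ctrl.sign_off())"
```

```text
the job is handed in; nothing more can be done
None
```

I set the blue carrier on the stage's three balls, arrowheads at the same end, and pressed it down past both rollers. I then let go, moved the arm clear and handed the job in, 8.3 s into the 43 s allowed. No verdict was reported.

- **Seating:** while I pressed, the rollers went over the rods and pulled the carrier down with about 9 N. It then came to rest on the balls at about the expected height (TCP 52.4 mm against 52 mm).
- **Final position:** the last wrist picture puts the carrier about 1 mm from the stage centre and within 0.4° in yaw. It looks level between both rollers, but I did not measure its tilt.
- **Red carrier:** the arm did not touch it. It was only partly visible in the last picture, so I did not measure its position again.
- **Problems and disagreements:** my first two move calls were refused because their rows did not list every field, and nothing moved. The top and wrist cameras differed by up to about 4 mm on the stage's position, so I went by the wrist camera for the placing.

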